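Fetch the doming block from behind the jars on a goldsmith's bench

ROBOT

A 7-joint arm with a two-finger parallel gripper is mounted at the origin on the work surface. World frame = base frame: x ahead of the robot, y to its left, z up, the work surface at z = 0. Lengths are in m, angles in rad, forces in N, time in s.
With the tool pointing down it reaches from about 0.4 to 0.9 m from the base axis. Payload 5.6 kg.
Tool frame: the origin (TCP) lies midway between the tips of the shut fingers; the grasp point (between the pads) lies 19 mm behind it; z points along the fingers, y is the line along which they close (so a half turn about z gives the same grasp; the last joint's range is limited). The gripper opens to 92 mm and grips with 3 to 60 N. Pads are 20 mm wide; open, the fingers measure 128 mm over their backs; the gripper's body (75 mm by 189 mm) begins 69 mm behind the grasp point.
Start: joints at [1.293, 0.468, -0.012, 1.603, 0.006, 1.071, -0.056], TCP at [0.151, -0.632, 0.215] pointing down, gripper open.
Joint ranges: [-2.53, 2.53], [-0.31, 2.02], [-1.57, 1.55], [0.28, 2.44], [-1.29, 4.43], [0.15, 1.84], [-2.92, 2.92]. Speed limits (rad/s): [2.57, 2.57, 3.14, 3.14, 3.14, 3.14, 3.14].

INTERFACE

Orientations are given as a 3x3 rotation matrix whose columns are the frame's x, y, z axes.
In Python, from station import env, effector, solver, viewer, workorder, search_frame, tip_of gives the robot as it stands. Calls block until the motion is done:
- env.reach(position, orientation): joint-space move of the TCP to a pose.
- env.movel(position, frame=None, rate=0.15): straight line of the TCP; frame=None keeps the orientation; rate is the mean speed in m/s.
- env.goto_joints(angles): joint-space move.
- effector.release() and effector.grasp(squeeze=None): open the fingers fully, or close them until they stop; squeeze is the grip in N (None keeps the last).
- env.pause(seconds).
- solver.inverse_kinematics(position, orientation): joint angles nearest the present ones, or None.
- env.sense(): the state.
- viewer.read_camera(name): name is "side" or "top"; returns (picture, depth): 384x512x3 uint8, red, green, blue; 384x512 float32, m along the optical axis (not along the pixel's ray), 0 where there is no reading.
- viewer.camera_info(name): a dict with "intrinsics" (3x3 intrinsics, pixels), "dist_coeffs" ([k1, k2, p1, p2, k3] as OpenCV has them; the pictures are not rectified), "eye" and "rotation" of the camera in the world. Camera axes: x right, y up, looking along -z (the intrinsics and any distortion apply to the point x, -y, -z); pixel columns grow to the right and rows downward; lengths in m; the calibration is good to about 2 mm. A picture is of the moment at which its call begins. camera_info takes no time and is no camera call.
A pose or a line that the arm cannot do raises env.PlanningError and nothing moves.
- workorder.finish_job(): hands the job in; it is judged then, once.
Trained networks look in the newest picture that a camera, given by its name, has taken for a name from the list of things; names that differ only in an ending like _2 or _b are one class to them, and where a whole thing is asked for, a point or a joint stands for the part that bears it (a point fixed in the world has none). Each returns a list of dicts, best first, with "score" (0 to 1); they miss things now and then, are a little off and sometimes report something else, mostly with a low value. They report only what shows in the picture. A call takes as long as a camera call.
- search_frame(camera, name): "at" ([x, y, z] in m, in world coordinates, good to about 4 mm: the middle of the surface that is visible of it).
- tip_of(camera, name): "at" ([x, y, z] in m, in world coordinates, good to about 4 mm: a listed point, or the origin of a listed thing).
The state is a dict: "t": time; "joint_positions": joint angles; "joint_velocities": joint speeds; "tau": joint torques, N m; "ee_pos": TCP position; "tcp_rot": TCP orientation; "wrist_force": force on the tool from outside, world axes, zero at the start; "moment": the same for the moment, N m; "gripper_width": finger opening in m; "grasp_force": force on a finger pad.
Only numpy, scipy, OpenCV 4.12 (cv2) and the standard library are available. Lean on these libraries where they do the work, as an engineer would, in place of code of your own. Each camera call takes 0.05 s, during which the arm holds its last target. There are 200 camera calls.

TASK

The steel doming block stands at the back of the wooden caddy, behind three jars. First clear all three jars onto the leather mat, then bring the block to the middle of the wooden stump's top and leave it there flat, and only then put the jars back in the caddy, each in the middle of the coaster that has the colour of its lid. Keep the jars upright, drop nothing, and do not disturb the finished ring on its white cone.

Things in the scene. Friction and masses are not known exactly. Their poses are not given: they have to be found in the camera images.
- red_jar: Amber glass bottle with a red screw cap: body 46 mm across up to 80 mm, tapering to a 31 mm wide red cap from 88 to 105 mm height. Free-standing and upright at the start, round about its z axis (up), so its yaw means nothing; origin at the centre of its underside; 0.1 to 0.2 kg.
- blue_jar: Clear glass jar with grey filling and a blue lid: a plain cylinder 46 mm across, 98 mm tall with its lid (the top 24 mm). Free-standing and upright at the start, round about its z axis (up), so its yaw means nothing; origin at the centre of its underside; 0.1 to 0.2 kg.
- yellow_jar: Aluminium canister with a yellow lid: a plain cylinder 46 mm across, 98 mm tall with its lid (the top 18 mm). Free-standing and upright at the start, round about its z axis (up), so its yaw means nothing; origin at the centre of its underside; 0.1 to 0.2 kg.
- doming_block: Steel doming block, a bar 36 mm wide (its x axis), 72 mm long (its y axis) and 32 mm high (z up), with round hollows in its top; origin at the centre of its underside; 0.4 to 0.75 kg. It lies on the caddy's board close behind the jars, its length roughly along their row; with the jars gone 25 mm or more are free before it (above the coasters, 4 mm over the board) and behind it.
- ring_cone: White ceramic cone with a gold ring and green stone, 42 mm across at the foot, 60 mm tall, loose and light, standing on the caddy's board beside the doming block; leave it alone. Origin at the centre of its underside, z up.
- red_coaster: Red coaster, home of the red-capped bottle. Fixed disc 66 mm across, 4 mm thick, lying on the caddy's 10 mm board; origin at the centre of its underside, z up. The three coasters form a straight row along the caddy's front, 84 mm apart, in varying order; at the start any one of the jars stands on each.
- blue_coaster: Blue coaster, home of the blue-lidded jar. Fixed disc 66 mm across, 4 mm thick, lying on the caddy's 10 mm board; origin at the centre of its underside, z up. The wooden caddy is a board 290 x 170 mm (long along the row), 10 mm thick, on the bench, open in front, with a rim 26 mm high (above the bench) at its back and ends.
- yellow_coaster: Yellow coaster, home of the yellow-lidded canister. Fixed disc 66 mm across, 4 mm thick, lying on the caddy's 10 mm board; origin at the centre of its underside, z up. 
- leather_mat: Dark brown stitched leather mat lying fixed on the bench to one side of the caddy (left or right), 240 mm along its x axis, 140 mm along its y axis, 3 mm thick; origin at the centre of its underside. Empty at the start; room for three jars in a row along x.
- stump: Round light-wood hammering stump, fixed on the bench on the other side of the caddy, 100 mm across and 30 mm high; origin at the centre of its underside, z up. Empty at the start.

How it is judged:
On the way, in this order (a step that is already met when the one before it is completed fails the run):
1. all three jars stand released on the leather mat, while the doming block is still in its place (within 30 mm) (x of red_jar in the frame of leather_mat between -0.12 and 0.12 m and y of red_jar in the frame of leather_mat between -0.07 and 0.07 m and z of each of red_jar, blue_jar, yellow_jar in the frame of leather_mat below 0.01 m and linear speed of each of red_jar, blue_jar, yellow_jar below 0.03 m/s and contact force between the fingers and red_jar below 0.5 N and angle between each of red_jar, blue_jar, yellow_jar's own z axis and vertical below 0.12 rad and x of blue_jar in the frame of leather_mat between -0.12 and 0.12 m and y of blue_jar in the frame of leather_mat between -0.07 and 0.07 m and contact force between the fingers and blue_jar below 0.5 N and x of yellow_jar in the frame of leather_mat between -0.12 and 0.12 m and y of yellow_jar in the frame of leather_mat between -0.07 and 0.07 m and contact force between the fingers and yellow_jar below 0.5 N and distance of doming_block from where it was at the start of the episode below 0.03 m), for 0.2 s.
2. the doming block lies released on the stump, within 15 mm of its middle, while the jars still stand on the mat (horizontal distance between doming_block and stump below 0.015 m and z of doming_block in the frame of stump between 0.025 and 0.036 m and linear speed of each of doming_block, red_jar, blue_jar, yellow_jar below 0.03 m/s and contact force between the fingers and doming_block below 0.5 N and angle between each of doming_block, red_jar, blue_jar, yellow_jar's own z axis and vertical below 0.12 rad and x of red_jar in the frame of leather_mat between -0.12 and 0.12 m and y of red_jar in the frame of leather_mat between -0.07 and 0.07 m and z of each of red_jar, blue_jar, yellow_jar in the frame of leather_mat below 0.01 m and contact force between the fingers and red_jar below 0.5 N and x of blue_jar in the frame of leather_mat between -0.12 and 0.12 m and y of blue_jar in the frame of leather_mat between -0.07 and 0.07 m and contact force between the fingers and blue_jar below 0.5 N and x of yellow_jar in the frame of leather_mat between -0.12 and 0.12 m and y of yellow_jar in the frame of leather_mat between -0.07 and 0.07 m and contact force between the fingers and yellow_jar below 0.5 N), for 0.2 s.
At the end, for the whole second after the job is handed in: Each jar stands upright (within 7 degrees), released and at rest on the coaster of its lid's colour, within 14 mm of the coaster's centre; the doming block lies flat, released and at rest on the stump, within 15 mm of its centre; the ring cone stands within 20 mm of where it was (horizontal distance between red_jar and red_coaster below 0.014 m and z of red_jar in the frame of red_coaster below 0.01 m and linear speed of each of red_jar, blue_jar, yellow_jar, doming_block below 0.03 m/s and contact force between the fingers and red_jar below 0.5 N and angle between each of red_jar, blue_jar, yellow_jar, doming_block's own z axis and vertical below 0.12 rad and horizontal distance between blue_jar and blue_coaster below 0.014 m and z of blue_jar in the frame of blue_coaster below 0.01 m and contact force between the fingers and blue_jar below 0.5 N and horizontal distance between yellow_jar and yellow_coaster below 0.014 m and z of yellow_jar in the frame of yellow_coaster below 0.01 m and contact force between the fingers and yellow_jar below 0.5 N and horizontal distance between doming_block and stump below 0.015 m and z of doming_block in the frame of stump between 0.025 and 0.036 m and contact force between the fingers and doming_block below 0.5 N and distance of ring_cone from where it was at the start of the episode below 0.02 m and angle between ring_cone's own z axis and vertical below 0.2 rad); the robot touches nothing.
It fails at once if the ring cone is pushed more than 20 mm or tipped (not (distance of ring_cone from where it was at the start of the episode below 0.02 m) or not (angle between ring_cone's own z axis and vertical below 0.2 rad)).
It fails at once if a jar is tipped by more than 35 degrees (angle between any of red_jar, blue_jar, yellow_jar's own z axis and vertical above 0.61 rad).
It fails at once if a jar or the block is dropped (falls free of the fingers faster than 0.7 m/s) ((contact force between the fingers and red_jar below 0.05 N and linear speed of red_jar above 0.7 m/s) or (contact force between the fingers and blue_jar below 0.05 N and linear speed of blue_jar above 0.7 m/s) or (contact force between the fingers and yellow_jar below 0.05 N and linear speed of yellow_jar above 0.7 m/s) or (contact force between the fingers and doming_block below 0.05 N and linear speed of doming_block above 0.7 m/s)).
It also fails if it takes over 118 s, if anything falls off the work surface, if the arm or the gripper's body presses on something with over 40 N, if the wrist force passes 120 N, or if a joint passes its speed limit or range.

## Working session

There is one attempt and no reset: what is moved stays moved. The work goes in short steps, each a Python script; the robot and the scene stay as the last script left them, time stands still between calls to the robot, and variables do not carry over. Pictures are saved under pics/ and viewed, at most 14 in all, crops included, and the job is handed in when it is done.

```bash
mkdir -p pics; ls; cat > look.py <<'E'
from station import env, effector, solver, viewer, workorder, search_frame, tip_of
import numpy as np, cv2
names="red_jar blue_jar yellow_jar doming_block ring_cone red_coaster blue_coaster yellow_coaster leather_mat stump".split()
E
python3 - <<'E'
from look import *
for c in("top","side"):
    p,d=viewer.read_camera(c); cv2.imwrite(f"pics/{c}0.png",p[:,:,::-1])
    i=viewer.camera_info(c); print(c,np.round(i["eye"],3),np.round(i["rotation"],3).tolist(),np.round(i["intrinsics"],1).tolist(),i["dist_coeffs"])
    for n in names:
        print(n,[(np.round(r["at"],3).tolist(),round(r["score"],2)) for r in tip_of(c,n)[:2]])
print(env.sense()["t"])
E
```

```text
pics
top [ 0.329 -0.013  1.065] [[-0.085, 0.976, -0.201], [-0.996, -0.084, 0.017], [-0.0, 0.202, 0.979]] [[456.0, 0.0, 251.6], [0.0, 456.0, 196.1], [0.0, 0.0, 1.0]] [-0.07844104  0.          0.          0.          0.        ]
red_jar [([0.538, 0.106, 0.016], 0.63)]
blue_jar [([0.537, 0.018, 0.015], 0.72), ([0.535, 0.102, 0.01], 0.24)]
yellow_jar [([0.546, -0.068, 0.013], 0.61)]
doming_block [([0.48, -0.363, 0.0], 0.54)]
ring_cone [([0.597, 0.091, 0.013], 0.5)]
red_coaster [([0.543, 0.021, 0.01], 0.55), ([0.548, -0.068, 0.009], 0.41)]
blue_coaster [([0.546, -0.063, 0.01], 0.73)]
yellow_coaster [([0.535, 0.103, 0.01], 0.54)]
leather_mat [([0.478, -0.359, -0.002], 0.65), ([0.475, 0.304, 0.002], 0.59)]
stump [([0.481, -0.362, -0.002], 0.66)]
side [0.33  0.602 0.822] [[-0.938, 0.255, -0.236], [-0.348, -0.717, 0.604], [-0.015, 0.648, 0.761]] [[445.0, 0.0, 256.2], [0.0, 445.0, 181.7], [0.0, 0.0, 1.0]] [0.011177 0.       0.       0.       0.      ]
red_jar [([0.531, 0.1, 0.016], 0.94)]
blue_jar [([0.54, 0.017, 0.016], 0.56)]
yellow_jar [([0.546, -0.061, 0.015], 0.84)]
doming_block [([0.602, -0.026, 0.013], 0.92)]
ring_cone [([0.597, 0.096, 0.014], 0.79)]
red_coaster [([0.538, 0.021, 0.01], 0.49), ([0.546, -0.068, 0.016], 0.45)]
blue_coaster [([0.547, -0.063, 0.01], 0.53), ([0.604, -0.025, 0.01], 0.29)]
yellow_coaster [([0.538, 0.103, 0.007], 0.6)]
leather_mat [([0.476, 0.304, 0.002], 0.71)]
stump [([0.481, -0.355, 0.001], 0.83), ([0.547, -0.063, 0.009], 0.45)]
1.1
```

View pics/top0.png

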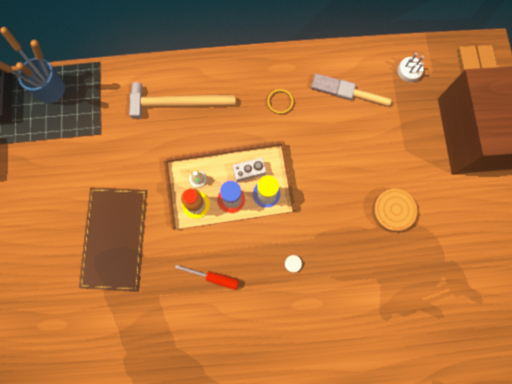

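View pics/side0.png

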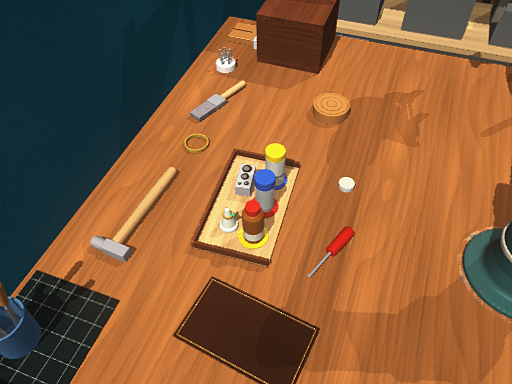

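The top view shows red on the yellow coaster at (193,202), blue on red at (231,195) and yellow on blue at (267,190). The block is at (249,168), the cone at (198,180), the mat at (113,238) and the stump at (396,210). The network's top-view block hit near the stump is false. Next I'll get exact geometry from the pixels.

```bash
cat >> look.py <<'E'
def ray(cam,uv,z):
    i=viewer.camera_info(cam); K=np.array(i["intrinsics"])
    p=cv2.undistortPoints(np.array(uv,float).reshape(-1,1,2),K,np.array(i["dist_coeffs"],float)).reshape(-1,2)
    d=np.c_[p[:,0],-p[:,1],-np.ones(len(p))]@np.array(i["rotation"]).T
    e=np.array(i["eye"]); return e+d*((z-e[2])/d[:,2])[:,None]
def segment(pic,name,win=None):
    h=cv2.cvtColor(pic,cv2.COLOR_RGB2HSV).astype(int); H,S,V=h[...,0],h[...,1],h[...,2]
    m={"red":((H<6)|(H>174))&(S>180)&(V>110),"blue":(H>100)&(H<130)&(S>120)&(V>80),"yellow":(H>24)&(H<34)&(S>180)&(V>150),
       "mat":(V<75)&~((H>85)&(H<130)),"gray":(S<60)&(V>60)}[name].astype(np.uint8)
    if win: w=np.zeros_like(m); w[win[1]:win[3],win[0]:win[2]]=1; m=m*w
    n,l,s,c=cv2.connectedComponentsWithStats(m); k=1+np.argmax(s[1:,4]); return l==k,s[k],c[k]
def pts(m): v,u=np.nonzero(m); return np.c_[u,v].astype(float)
def rect(cam,m,z):
    q=ray(cam,pts(m),z)[:,:2].astype(np.float32); (c,s,a)=cv2.minAreaRect(q*1000); return np.round(np.array(c)/1000,4),np.round(s,1),round(a,1)
E
python3 - <<'E'
from look import *
p,d=viewer.read_camera("top")
m,s,c=segment(p,"mat",(70,170,165,305)); print("mat",s,rect("top",m,.003))
m,s,c=segment(p,"gray",(228,155,270,185)); print("block",s,rect("top",m,.042))
for k,z,w in(("red",.119,(175,180,210,205)),("blue",.112,(215,175,245,203)),("yellow",.112,(252,172,282,203))):
    m,s,c=segment(p,k,w); print(k,s,rect("top",m,z))
corn=[(167,161),(284,146)]; print("rim back",np.round(ray("top",corn,.026),3))
edge=np.float32([[396,189],[396,231],[374,210],[418,210]]); print("stump",np.round(ray("top",edge,.03),3))
for c in("top","side"):
  for n in("stump","doming_block","leather_mat","red_coaster","yellow_coaster","blue_coaster"):
    viewer.read_camera(c); print(c,n,[np.round(r["at"],3).tolist() for r in tip_of(c,n)[:1]])
cv2.imwrite("pics/crop.png",cv2.resize(p[130:310,70:430,::-1],None,fx=2.2,fy=2.2,interpolation=cv2.INTER_CUBIC))
E
```

```text
Traceback (most recent call last):
  File "look.py", line 14, in segment
    n,l,s,c=cv2.connectedComponentsWithStats(m); k=1+np.argmax(s[1:,4]); return l==k,s[k],c[k]
                                                     ~~~~~~~~~^^^^^^^^^
ValueError: attempt to get argmax of an empty sequence
```

```bash
cat > meas.py <<'E'
from look import *
p,d=viewer.read_camera("top")
h=cv2.cvtColor(p,cv2.COLOR_RGB2HSV)
print("hsv mat",h[238,113],"bench",h[310,113],"block",h[160,245],h[168,262],"red",h[197,190],"blue",h[187,231],"yel",h[185,267])
def t(*a):
    try: print(*a[1:],rect("top",segment(p,a[1],a[2])[0],a[3]))
    except Exception as e: print(a[1],"fail",e)
t(0,"mat",(70,170,165,305),.003); t(0,"gray",(228,155,270,185),.042)
t(0,"red",(175,180,210,207),.119); t(0,"blue",(215,175,245,203),.112); t(0,"yellow",(252,172,282,203),.112)
print("rim back",np.round(ray("top",[(167,161),(284,146)],.026),3).tolist())
print("stump",np.round(ray("top",[[396,189],[396,231],[374,210],[418,210]],.03),3).tolist())
for c in("top","side"):
  for n in("stump","doming_block","leather_mat","red_coaster","yellow_coaster","blue_coaster"):
    viewer.read_camera(c); print(c,n,[np.round(r["at"],3).tolist() for r in tip_of(c,n)[:1]])
cv2.imwrite("pics/crop.png",cv2.resize(p[130:310,70:430,::-1],None,fx=2.2,fy=2.2,interpolation=cv2.INTER_CUBIC))
E
sed -i 's/(V<75)&~((H>85)&(H<130))/(V<95)/' look.py; python3 meas.py
```

```text
hsv mat [ 11 147 118] bench [ 13 189 198] block [ 21 123 252] [ 12  54 185] red [  6 230 253] blue [113 140 233] yel [ 30 255 252]
mat fail attempt to get argmax of an empty sequence
gray (228, 155, 270, 185) 0.042 (array([ 0.6053, -0.0294]), array([36.5, 70.8]), 10.4)
red (175, 180, 210, 207) 0.119 (array([0.5231, 0.0986]), array([1. , 6.6]), 22.4)
blue (215, 175, 245, 203) 0.112 (array([0.5405, 0.0159]), array([38.5, 39.5]), 85.4)
yellow (252, 172, 282, 203) 0.112 (array([ 0.5456, -0.0662]), array([42.9, 46.2]), 84.9)
rim back [[0.645, 0.162, 0.026], [0.658, -0.118, 0.026]]
stump [[0.53, -0.369, 0.03], [0.432, -0.354, 0.03], [0.485, -0.31, 0.03], [0.476, -0.414, 0.03]]
top stump [[0.481, -0.358, 0.001]]
top doming_block [[0.606, -0.027, 0.011]]
top leather_mat [[0.474, 0.305, -0.001]]
top red_coaster []
top yellow_coaster [[0.536, 0.102, 0.009]]
top blue_coaster []
side stump [[0.48, -0.359, -0.001]]
side doming_block []
side leather_mat [[0.476, 0.308, 0.002]]
side red_coaster [[0.541, 0.018, 0.011]]
side yellow_coaster [[0.54, 0.104, 0.007]]
side blue_coaster []
```

View pics/crop.png

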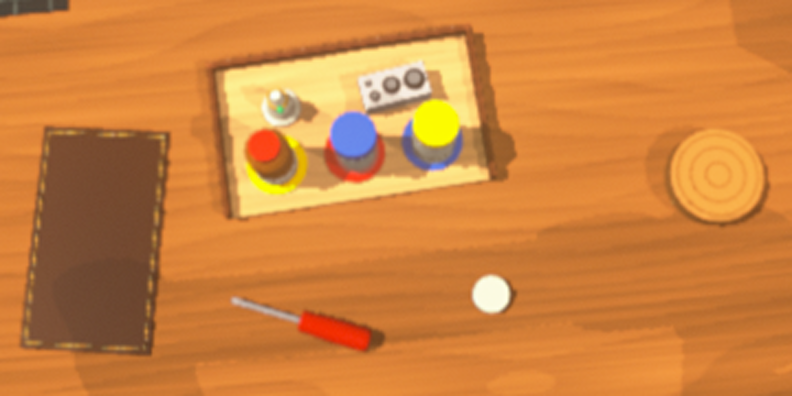

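```bash
sed -i 's/(H<6)|(H>174))&(S>180)&(V>110)/(H<8)|(H>172))\&(S>200)\&(V>180)/' look.py
cat > act.py <<'E'
from look import *
HI=0.205
def R(phi):
    y=np.array([np.cos(phi),np.sin(phi),0]); z=np.array([0,0,-1.]); return np.c_[np.cross(y,z),y,z]
def best(p,phi):
    c=[(abs(solver.inverse_kinematics(p,R(f))[-1]),f) for f in(phi,phi+np.pi) if solver.inverse_kinematics(p,R(f)) is not None]
    return min(c)[1]
def over(x,y,phi,rate=.35):
    p=np.array([x,y,HI]); f=best(p,phi)
    try: env.movel(p,R(f),rate=rate)
    except env.PlanningError as e: print("reach instead",e); env.reach(p,R(f))
def st(tag):
    s=env.sense(); print(tag,"t %.1f w %.4f g %.1f"%(s["t"],s["gripper_width"],s["grasp_force"]),np.round(s["ee_pos"],4),"F",np.round(s["wrist_force"],1))
def pick(x,y,phi,z,squeeze=25):
    over(x,y,phi); env.movel([x,y,z+.03],rate=.25); env.movel([x,y,z],rate=.1)
    effector.grasp(squeeze); st("grasp"); env.movel([x,y,z+.03],rate=.1); env.movel([x,y,HI],rate=.25); st("lift")
def place(x,y,phi,z):
    over(x,y,phi); env.movel([x,y,z+.03],rate=.25); env.movel([x,y,z],rate=.06); st("down")
    effector.release(); env.pause(.15); env.movel([x,y,z+.03],rate=.1); env.movel([x,y,HI],rate=.35); st("up")
E
python3 - <<'E'
from act import *
p,d=viewer.read_camera("top")
print("red",rect("top",segment(p,"red",(175,180,210,207))[0],.119))
q=ray("top",[(90.5,188.2),(147.3,190.5),(139.1,290.5),(80,287.7)],.003); print("mat",np.round(q,3).tolist(),q.mean(0))
print("mat x yaw",[np.degrees(np.arctan2(*(a-b)[:2][::-1])) for a,b in((q[0],q[3]),(q[1],q[2]))])
effector.release(); st("start")
pick(.5456,-.066,np.radians(3),.058)
E
```

```text
red (array([0.5354, 0.1021]), array([27.9, 26. ]), 85.1)
mat [[0.6, 0.354, 0.003], [0.583, 0.217, 0.003], [0.349, 0.245, 0.003], [0.366, 0.383, 0.003]] [0.47446496 0.29985091 0.003     ]
mat x yaw [np.float64(-7.087776541669206), np.float64(-7.061527035748855)]
start t 2.7 w 0.0919 g 0.0 [ 0.1512 -0.6322  0.2146] F [-0.5 -0.3 -0.5]
grasp t 6.6 w 0.0456 g 25.0 [ 0.5455 -0.066   0.058 ] F [-0.6 -0.   0.6]
lift t 7.7 w 0.0456 g 25.0 [ 0.5446 -0.0662  0.2036] F [ 0.2 -0.2 -2.4]
```

```bash
cat >> act.py <<'E'
MAT=np.array([.475,.302]); MX=np.array([np.cos(np.radians(-7.1)),np.sin(np.radians(-7.1))]); MP=np.radians(82.9)
slot={"yellow":MAT+.075*MX,"blue":MAT,"red":MAT-.075*MX}
E
python3 - <<'E'
from act import *
place(*slot["yellow"],MP,.048)
pick(.5405,.0165,np.radians(3),.058); place(*slot["blue"],MP,.048)
pick(.5354,.1015,np.radians(93),.058); place(*slot["red"],MP,.048)
p,d=viewer.read_camera("top"); cv2.imwrite("pics/top1.png",p[:,:,::-1])
cv2.imwrite("pics/crop1.png",cv2.resize(p[130:310,70:430,::-1],None,fx=2.2,fy=2.2,interpolation=cv2.INTER_CUBIC))
for n in names: print(n,[np.round(r["at"],3).tolist() for r in tip_of("top",n)[:1]])
try: print(rect("top",segment(p,"gray",(228,150,272,185))[0],.042))
except Exception as e: print(e)
E
```

```text
down t 10.5 w 0.0457 g 25.0 [0.5492 0.2929 0.0476] F [ 0.2 -0.  -0. ]
up t 12.5 w 0.0924 g 0.0 [0.5496 0.2925 0.2056] F [ 0.5 -1.4 -0.7]
grasp t 15.8 w 0.0455 g 25.0 [0.5406 0.0165 0.058 ] F [ 0.4  0.3 -0.1]
lift t 16.9 w 0.0456 g 25.0 [0.5395 0.0161 0.2036] F [ 0.2 -0.4 -0.6]
down t 19.7 w 0.0455 g 25.0 [0.4748 0.302  0.0476] F [-0.2 -0.4 -0.6]
up t 21.7 w 0.0917 g 0.0 [0.4752 0.3017 0.2055] F [ 1.  -0.5 -0.9]
grasp t 24.2 w 0.0452 g 25.0 [0.5355 0.1018 0.0581] F [0.1 0.6 1.1]
lift t 25.3 w 0.0456 g 25.0 [0.5347 0.1007 0.2038] F [ 0.1 -0.7 -2. ]
down t 27.5 w 0.0453 g 25.0 [0.4004 0.3114 0.0478] F [ 0.9  0.4 -1.4]
up t 29.4 w 0.0922 g 0.0 [0.4009 0.3109 0.2054] F [-0.5 -0.6 -1.1]
red_jar [[0.402, 0.312, 0.009]]
blue_jar [[0.472, 0.303, 0.006]]
yellow_jar [[0.55, 0.292, 0.001]]
doming_block [[0.606, -0.028, 0.009]]
ring_cone []
red_coaster [[0.54, 0.017, 0.009]]
blue_coaster [[0.547, -0.064, 0.011]]
yellow_coaster [[0.534, 0.102, 0.01]]
leather_mat [[0.475, 0.307, -0.004]]
stump [[0.479, -0.362, 0.001]]
(array([ 0.6056, -0.0294]), array([36. , 70.8]), 10.3)
```

View pics/crop1.png

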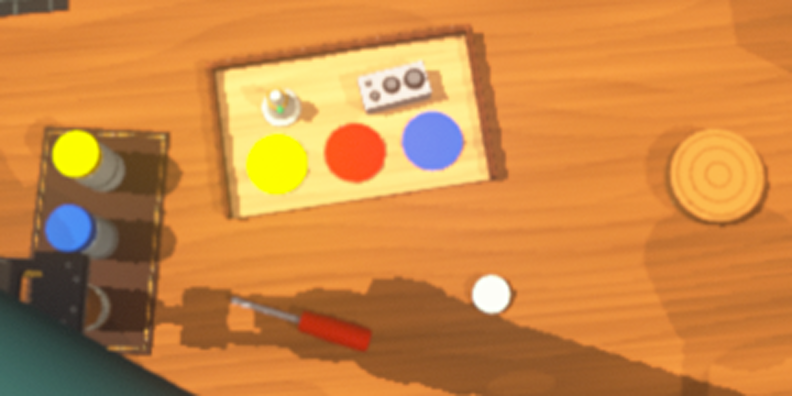

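The jars stand upright on the mat, with yellow at (75,155), blue at (70,230) and red under the gripper. The block (395,87) and cone (281,105) haven't moved, and all three coasters are clear. Next I'll grip the block by its ends.

```bash
python3 - <<'E'
from act import *
p,d=viewer.read_camera("top")
for k,w in(("yellow",(175,180,215,222)),("red",(212,180,248,218)),("blue",(248,175,285,212))):
    print(k,rect("top",segment(p,k,w)[0],.014))
pick(.6056,-.0285,np.radians(100.3),.018,50)
w=env.sense()["gripper_width"]
if abs(w-.072)<.004:
    place(.4805,-.360,np.radians(90),.039)
    p,d=viewer.read_camera("top"); 
    try: print(rect("top",segment(p,"gray",(365,180,430,240))[0],.062))
    except Exception as e: print(e)
    p,d=viewer.read_camera("side"); cv2.imwrite("pics/side2.png",p[:,:,::-1])
    print(tip_of("side","doming_block")[:1],tip_of("side","stump")[:1])
E
```

```text
yellow (array([0.538, 0.102]), array([63.6, 62.4]), 86.2)
red (array([0.5423, 0.0109]), array([47.1, 57.7]), 85.8)
blue (array([ 0.5489, -0.0664]), array([58.9, 55.4]), 85.1)
grasp t 32.9 w 0.0718 g 50.0 [ 0.6058 -0.0282  0.0184] F [-0.4  1.4  1.3]
lift t 34.2 w 0.0713 g 50.0 [ 0.6044 -0.0291  0.2033] F [-0.1 -0.5 -7.6]
reach instead the arm cannot follow that straight line within its joint ranges
down t 37.2 w 0.0715 g 50.0 [ 0.4803 -0.36    0.0386] F [ 0.2 -0.4 -6. ]
up t 38.8 w 0.0918 g 0.0 [ 0.4807 -0.3596  0.2054] F [ 0.2 -0.  -0.1]
(array([ 0.4784, -0.3546]), array([ 68.2, 201.8]), 46.7)
[{'at': [0.4778, -0.3557, 0.0309], 'score': 0.77}] [{'at': [0.4781, -0.3594, -0.0], 'score': 0.78}]
```

View pics/side2.png

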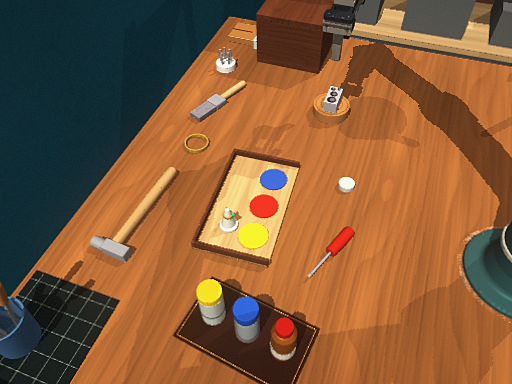

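The side view shows the block centred on the stump at (332,100), the jars standing on the mat, and the cone in place at (229,220). I'll re-measure the coasters, since the colour windows had clipped them.

```bash
python3 - <<'E'
from act import *
W={"top":{"yellow":(170,180,215,230),"red":(208,175,252,225),"blue":(245,170,290,220)},"side":{"yellow":(225,215,285,260),"red":(240,187,290,225),"blue":(250,160,300,197)}}
for c in W:
  p,d=viewer.read_camera(c)
  h=cv2.cvtColor(p,cv2.COLOR_RGB2HSV).astype(int); H,S=h[...,0],h[...,1]
  for k,w in W[c].items():
    m={"yellow":(H>24)&(H<36)&(S>225),"red":((H<8)|(H>172))&(S>190),"blue":(H>100)&(H<130)&(S>90)}[k]
    z=np.zeros_like(m); z[w[1]:w[3],w[0]:w[2]]=1; m=m&z; q=ray(c,pts(m),.014)[:,:2]
    print(c,k,m.sum(),np.round(np.median(q,0),4),rect(c,m,.014))
  print(c,{n:[np.round(r["at"],3).tolist() for r in tip_of(c,n)[:1]] for n in("red_jar","blue_jar","yellow_jar","red_coaster","blue_coaster","yellow_coaster")})
E
```

```text
top yellow 567 [0.5376 0.1019] (array([0.5381, 0.1031]), array([61.2, 62.3]), 86.2)
top red 263 [0.5427 0.0054] (array([0.5438, 0.0069]), array([57.9, 40.4]), 6.3)
top blue 525 [ 0.5484 -0.0656] (array([ 0.5489, -0.0664]), array([59. , 60.2]), 85.0)
top {'red_jar': [[0.399, 0.312, 0.009]], 'blue_jar': [[0.401, 0.312, 0.007]], 'yellow_jar': [[0.549, 0.293, -0.001]], 'red_coaster': [[0.544, 0.022, 0.008]], 'blue_coaster': [[0.549, -0.065, 0.01]], 'yellow_coaster': [[0.536, 0.104, 0.009]]}
side yellow 3 [0.5253 0.1266] (array([0.5354, 0.1313]), array([10.7, 48.5]), 88.5)
side red 515 [0.5402 0.0238] (array([0.5403, 0.0232]), array([61.9, 62.9]), 19.7)
side blue 444 [ 0.5456 -0.0602] (array([ 0.5461, -0.0609]), array([62.5, 63.3]), 19.6)
side {'red_jar': [[0.396, 0.308, 0.007]], 'blue_jar': [], 'yellow_jar': [[0.548, 0.29, 0.007]], 'red_coaster': [[0.54, 0.021, 0.011]], 'blue_coaster': [[0.546, -0.062, 0.011]], 'yellow_coaster': [[0.54, 0.103, 0.008]]}
```

```bash
python3 - <<'E'
from act import *
z=.0475
pick(*slot["yellow"],MP,z); place(.538,.103,np.radians(93),.0585)
pick(*slot["red"],MP,z); place(.5424,.0195,np.radians(3),.0585)
pick(*slot["blue"],MP,z); place(.547,-.064,np.radians(3),.0585)
env.movel([.45,-.2,.3],rate=.3); st("end")
for c in("top","side"):
    p,d=viewer.read_camera(c); cv2.imwrite(f"pics/{c}3.png",cv2.resize(p[130:290,160:440,::-1],None,fx=2.5,fy=2.5) if c=="top" else p[:,:,::-1])
    print({n:[np.round(r["at"],3).tolist() for r in tip_of(c,n)[:1]] for n in names[:5]})
E
```

```text
grasp t 44.7 w 0.0457 g 25.0 [0.5494 0.2928 0.0475] F [ 0.3 -0.8  0.7]
lift t 45.8 w 0.0459 g 25.0 [0.5484 0.2922 0.2034] F [-0.1 -0.5 -1.1]
down t 47.8 w 0.0456 g 25.0 [0.5375 0.1029 0.0583] F [-1.5  0.   2. ]
up t 49.7 w 0.0920 g 0.0 [0.5381 0.1031 0.2055] F [-0.1  0.5 -0.6]
grasp t 52.4 w 0.0454 g 25.0 [0.4006 0.3114 0.0475] F [-0.6  0.6  0.9]
lift t 53.5 w 0.0456 g 25.0 [0.3998 0.3106 0.2036] F [ 0.1 -1.1 -1.8]
down t 56.3 w 0.0456 g 25.0 [0.5422 0.0196 0.0583] F [-0.7  1.   2.4]
up t 58.2 w 0.0919 g 0.0 [0.5425 0.0197 0.2056] F [-0.3  0.9 -0.5]
grasp t 61.6 w 0.0458 g 25.0 [0.475  0.302  0.0475] F [-0.1 -0.3  0.7]
lift t 62.7 w 0.0458 g 25.0 [0.4741 0.3014 0.2035] F [-0.1  0.2 -1.5]
down t 65.5 w 0.0456 g 25.0 [ 0.5466 -0.0638  0.0583] F [-2.   0.2  2. ]
up t 67.4 w 0.0920 g 0.0 [ 0.5472 -0.0638  0.2056] F [ 0.  -0.1 -1. ]
end t 68.2 w 0.0920 g 0.0 [ 0.4502 -0.1983  0.2985] F [ 0.3  0.7 -1.2]
{'red_jar': [[0.54, 0.019, 0.017]], 'blue_jar': [[0.546, -0.061, 0.012]], 'yellow_jar': [[0.539, 0.103, 0.013]], 'doming_block': [], 'ring_cone': [[0.601, 0.094, 0.012]]}
{'red_jar': [[0.54, 0.016, 0.02]], 'blue_jar': [[0.546, -0.064, 0.015]], 'yellow_jar': [[0.538, 0.102, 0.02]], 'doming_block': [[0.479, -0.36, 0.034]], 'ring_cone': [[0.598, 0.096, 0.014]]}
```

View pics/top3.png

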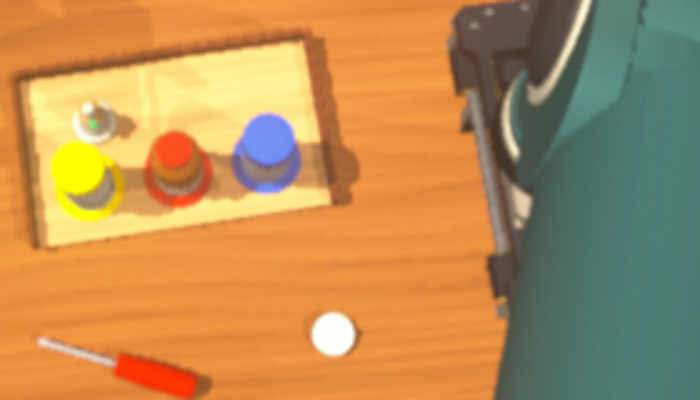

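View pics/side3.png

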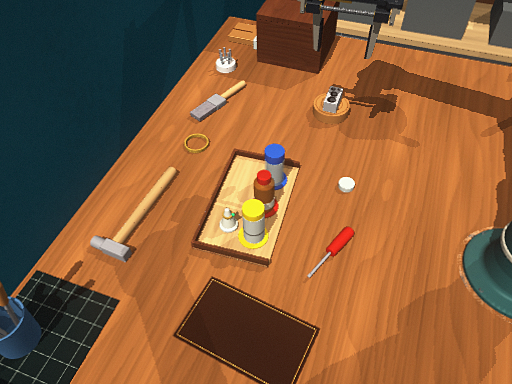

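In the side view the jars stand upright on their own coasters: yellow at (253,222), red at (264,190) and blue at (274,167). The block lies on the stump at (332,100), the cone at (229,220) hasn't moved, and the gripper is clear of everything.

```bash
python3 -c "
from station import workorder
print(workorder.finish_job())"
```

```text
the job is handed in; nothing more can be done
None
```

I handed the job in at about 68 s of the 118 s allowed; the last camera check showed each jar upright on the coaster of its lid's colour, the block flat in the middle of the stump and the ring cone undisturbed, but the hand-in call returned no verdict.

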